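# Stir the spacer-bead lot in its pan before the sample is drawn

## Robot

A 6-joint arm with a two-finger parallel gripper is mounted at the origin on the work surface. World frame = base frame: x ahead of the robot, y to its left, z up, the work surface at z = 0. Lengths are in mm, angles in rad, forces in N, time in s.
With the tool pointing down it reaches from about 250 to 800 mm from the base axis. Payload 8.5 kg.
Tool frame: the origin (TCP) lies midway between the tips of the shut fingers; the grasp point (between the pads) lies 19 mm behind it (robot.grasp_offset is the distance from the TCP to the grasp point, in mm); z points along the fingers, y is the direction in which the jaws open and shut (so a half turn about z gives the same grasp; the last joint's range is limited). The gripper opens to 85 mm and grips with 20 to 120 N. Pads are 22 mm wide; open, the fingers measure 114 mm over their backs; the gripper's body (76 mm by 85 mm) begins 54 mm behind the grasp point. The pads swing forward as they close: fully open they stand 13 mm farther back than shut.
Start: joints at [-1.224, 0.238, -0.013, 1.319, 0, 1.571], TCP at [178.425, -493.703, 231.276] pointing down, gripper open.
Joint ranges: [-2.66, 2.66], [-1.03, 1.9], [-1.14, 1.46], [-1.82, 2.27], [-1.45, 1.34], [-3.14, 3.14]. Speed limits (rad/s): [2.22, 2.22, 2.79, 3.14, 3.14, 3.14].

## Interface

Orientations are given as a unit quaternion [w, x, y, z].
In Python, from plant import robot, planner, grab_frame, calibration, finish_job, monitor gives the robot as it stands. Calls block until the motion is done:
- robot.goto(position, orientation): joint-space move of the TCP to a pose.
- robot.move_l(position, attitude=None, velocity=150, max_force=None): straight line of the TCP; attitude=None keeps the orientation; velocity is the mean speed in mm/s. With max_force (N) it stops when the force on the tool has changed by that much, and returns True; else False.
- robot.goto_joints(angles): joint-space move.
- robot.set_gripper(opening, newtons=None): finger opening in mm; newtons is the grip in N (None keeps the last); returns when the fingers have stopped.
- robot.dwell(seconds).
- planner.inverse_kinematics(position, orientation): joint angles nearest the present ones, or None.
- grab_frame(name): name is "side" or "top"; returns the picture (480x640x3 uint8, red, green, blue); there is no depth.
- calibration(name): a dict with "intrinsics" (3x3 intrinsics, pixels), "dist_coeffs" ([k1, k2, p1, p2, k3] as OpenCV has them; the pictures are not rectified), "world_from_camera" (4x4, takes a point from camera to world coordinates). Camera axes: x right, y up, looking along -z (the intrinsics and any distortion apply to the point x, -y, -z); pixel columns grow to the right and rows downward; lengths in mm; the calibration is good to about 2 mm. A picture is of the moment at which its call begins. calibration takes no time and is no camera call.
A pose or a line that the arm cannot do raises robot.PlanningError and nothing moves.
- finish_job(): hands the job in, once; it reports no verdict.
Readings, each from a call of its own:
- monitor.current_t(): time.
- monitor.current_q(): joint angles.
- monitor.current_dq(): joint speeds.
- monitor.current_effort(): joint torques, N m.
- monitor.current_eef_pos(): TCP position.
- monitor.current_tcp_rot(): TCP orientation.
- monitor.current_contact_force(): force on the tool from outside, world axes, zero at the start.
- monitor.current_ft_torque(): the same for the moment, N m.
- monitor.current_grip_width(): finger opening in mm.
Only numpy, scipy, OpenCV 4.12 (cv2) and the standard library are available. Lean on these libraries where they do the work, as an engineer would, in place of code of your own. Each camera call takes 0.05 s, during which the arm holds its last target. There are 200 camera calls.

## Task

The spacer beads were tipped into the steel pan with the three orange ones in one clump. Take the white stirring rod from the tool block and stir the lot with it until every bead has been shifted at least half its width from where it lay and the orange ones lie scattered, with at least a bead's width of clear space between any two of them, then stand the rod back in its bore in the block and let go. Stir with the rod only and keep all beads flat in the pan, and do not shove the pan or disturb the other tools and instruments.

Things in the scene. Friction and masses are not known exactly. Their poses are not given: they have to be found in the camera images.
- pan: round flat-bottomed steel pan, 220 mm across the rim and 60 mm high, walls 3 mm, floor 4 mm thick and 206 mm across inside; loose, about 1.9 kg, stands on the granite (it slides if pushed with more than about 10 N). Origin at the centre of its underside, z up.
- pan_floor (a point): centre of the pan's inner floor, 4 mm above the granite
- orange0: one of the orange beads: a barrel-shaped moulded spacer, 28 mm in diameter and 18 mm high (flat ends 23 mm across, dark dot for the bore on top), about 15 g, lying flat on the pan's floor; slippery plastic (friction about 0.25), it slides when pushed and hardly rolls. Origin at the centre of its underside, z up.
- orange1: one of the orange beads: a barrel-shaped moulded spacer, 28 mm in diameter and 18 mm high (flat ends 23 mm across, dark dot for the bore on top), about 15 g, lying flat on the pan's floor; slippery plastic (friction about 0.25), it slides when pushed and hardly rolls. Origin at the centre of its underside, z up.
- orange2: one of the orange beads: a barrel-shaped moulded spacer, 28 mm in diameter and 18 mm high (flat ends 23 mm across, dark dot for the bore on top), about 15 g, lying flat on the pan's floor; slippery plastic (friction about 0.25), it slides when pushed and hardly rolls. Origin at the centre of its underside, z up.
- blue0: one of the blue beads: a barrel-shaped moulded spacer, 28 mm in diameter and 18 mm high (flat ends 23 mm across, dark dot for the bore on top), about 15 g, lying flat on the pan's floor; slippery plastic (friction about 0.25), it slides when pushed and hardly rolls. Origin at the centre of its underside, z up.
- blue1: one of the blue beads: a barrel-shaped moulded spacer, 28 mm in diameter and 18 mm high (flat ends 23 mm across, dark dot for the bore on top), about 15 g, lying flat on the pan's floor; slippery plastic (friction about 0.25), it slides when pushed and hardly rolls. Origin at the centre of its underside, z up.
- blue2: one of the blue beads: a barrel-shaped moulded spacer, 28 mm in diameter and 18 mm high (flat ends 23 mm across, dark dot for the bore on top), about 15 g, lying flat on the pan's floor; slippery plastic (friction about 0.25), it slides when pushed and hardly rolls. Origin at the centre of its underside, z up.
- blue3: one of the blue beads: a barrel-shaped moulded spacer, 28 mm in diameter and 18 mm high (flat ends 23 mm across, dark dot for the bore on top), about 15 g, lying flat on the pan's floor; slippery plastic (friction about 0.25), it slides when pushed and hardly rolls. Origin at the centre of its underside, z up.
- blue4: one of the blue beads: a barrel-shaped moulded spacer, 28 mm in diameter and 18 mm high (flat ends 23 mm across, dark dot for the bore on top), about 15 g, lying flat on the pan's floor; slippery plastic (friction about 0.25), it slides when pushed and hardly rolls. Origin at the centre of its underside, z up.
- rod: stirring rod, 165 mm long, about 80 g: white round shaft 16 mm thick (lower end chamfered to 8 mm over 5 mm), black square grip, 20 by 20 mm, over its top 60 mm. At the start upright in one of the block's bores, lower end 12 mm and top 177 mm above the granite, grip's flats parallel to the block's sides. Origin at its lower end, z along it to the grip, x and y square to the flats.
- block: fixed aluminium tool block, 60 mm (x) by 170 mm (y) by 80 mm high, with a row of three round bores along its y axis, 50 mm apart, 24 mm in diameter, 68 mm deep, with floors 12 mm above the granite. Origin at the centre of its underside. It stands to the left or to the right of the pan.
- bore0 (a point): centre of the mouth of the block's bore at y = -50 mm, 80 mm above the granite
- bore1 (a point): centre of the mouth of the block's bore at y = 0 mm, 80 mm above the granite
- bore2 (a point): centre of the mouth of the block's bore at y = 50 mm, 80 mm above the granite
- brush: bystander: cleaning brush standing bristles up in another bore of the block, 160 mm long (its top 172 mm above the granite), up to 20 mm thick. Origin at its lower end.
- plug_gauge: bystander: blue and steel plug gauge standing in the third bore, 160 mm long (its top 172 mm above the granite), 19 mm thick at the handle. Origin at its lower end.
- sphere_stand: bystander: white reference sphere on a black stand, loose, base 60 mm in diameter, 113 mm high (a small side screw reaches 36 mm out). Origin at the centre of its underside. Stands between the pan and the block or on the pan's other side.
- cylinder_square: bystander: plain steel cylinder standing on end, loose, 60 mm in diameter, 110 mm high. Origin at the centre of its underside. Stands on the other side of the pan from the sphere stand.
- dial_stand: bystander: fixed magnetic stand, base 50 by 60 mm, a column to 230 mm high at its origin, and an arm along its +x carrying a dial 57 mm across at 105 mm out and 175 mm up (up to 203 mm high). Origin at the centre of its underside. Stands on the side of the pan away from the block.

How it is judged:
By the outcome, as a careful person would: the job done as asked, in the order asked, and still so for the second after the job is handed in, with the robot touching nothing.
It also fails if it takes over 72 s, if anything falls off the work surface, if the arm or the gripper's body presses on something with over 40 N, if the wrist force passes 120 N, or if a joint passes its speed limit or range.

## Working session

There is one attempt and no reset: what is moved stays moved. The work goes in short steps, each a Python script; the robot and the scene stay as the last script left them, time stands still between calls to the robot, and variables do not carry over. Pictures are saved under pics/ and viewed, about 8 in all and at most 12, crops included, and the job is handed in when it is done.

```bash
ls; mkdir -p pics
python3 - <<'E'
from plant import *
import cv2, numpy as np
for n in ("top","side"):
    c=calibration(n); print(n,np.round(c["intrinsics"],1).tolist(),c["dist_coeffs"],np.round(c["world_from_camera"],3).tolist())
    cv2.imwrite(f"pics/{n}0.png",grab_frame(n)[:,:,::-1])
print(monitor.current_t(),monitor.current_tcp_rot(),robot.grasp_offset)
E
```

```text
pics
top [[461.1, 0.0, 325.6], [0.0, 461.1, 237.3], [0.0, 0.0, 1.0]] [-0.04665857  0.          0.          0.          0.        ] [[-0.017, 0.995, -0.093, 447.015], [-1.0, -0.018, -0.006, 3.462], [-0.008, 0.093, 0.996, 947.728], [0.0, 0.0, 0.0, 1.0]]
side [[502.3, 0.0, 323.8], [0.0, 502.3, 242.3], [0.0, 0.0, 1.0]] [-0.00969887  0.          0.          0.          0.        ] [[-0.708, 0.365, -0.605, -198.466], [-0.706, -0.344, 0.619, 788.129], [0.018, 0.865, 0.502, 718.762], [0.0, 0.0, 0.0, 1.0]]
0.1 [-6.11360916e-04  9.85005029e-01  1.72524515e-01 -9.94203052e-05] 18.700000000000003
```

View pics/top0.png

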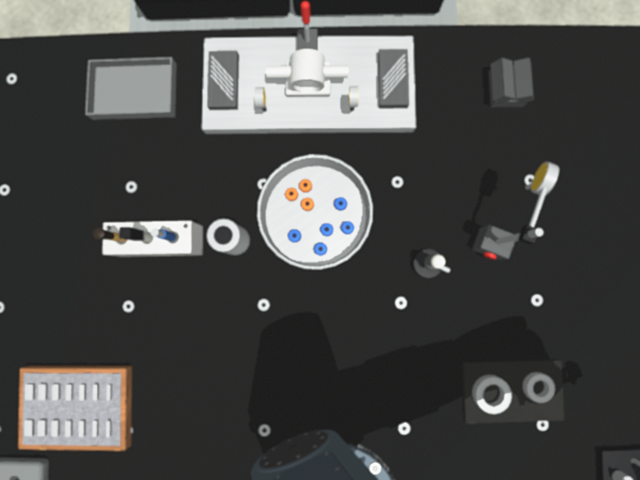

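View pics/side0.png

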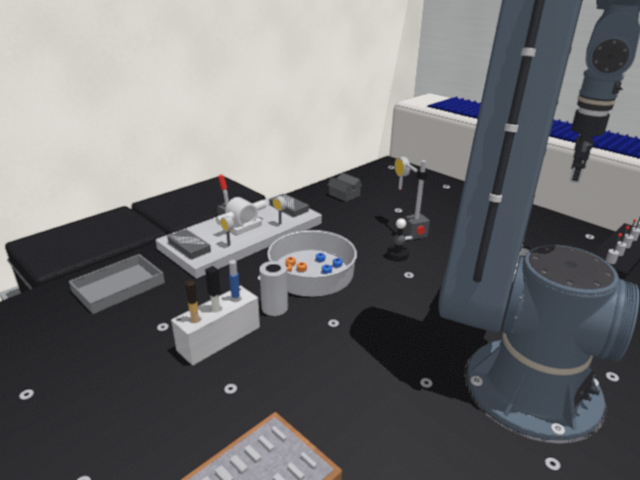

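Top: the pan is centred near (315,211), with orange beads at (305,185), (291,194) and (307,204). The block spans (103–202, 222–255), with the cylinder at (225,235), sphere stand at (432,262) and dial at (495,240). Side: three tools stand in the block. The rod looks like the middle one, with its black grip at about (213,275). I'll zoom in and measure.

```bash
cat > h.py <<'E'
from plant import *
import cv2, numpy as np
def ray(cam,px):
    c=calibration(cam); u=cv2.undistortPoints(np.array(px,float).reshape(-1,1,2),c["intrinsics"],c["dist_coeffs"])[:,0]
    T=c["world_from_camera"]; d=np.c_[u[:,0],-u[:,1],-np.ones(len(u))]@T[:3,:3].T
    return T[:3,3],d
def onplane(cam,px,z):
    o,d=ray(cam,px); return o+d*((z-o[2])/d[:,2])[:,None]
def tri(p_top,p_side):
    o1,d1=ray("top",[p_top]);o2,d2=ray("side",[p_side]);d1=d1[0];d2=d2[0]
    s=np.linalg.lstsq(np.c_[d1,-d2],o2-o1,rcond=None)[0]
    a=o1+s[0]*d1;b=o2+s[1]*d2; return (a+b)/2,np.linalg.norm(a-b)
def project(cam,P):
    c=calibration(cam);T=c["world_from_camera"];p=(np.atleast_2d(P)-T[:3,3])@T[:3,:3]
    return cv2.projectPoints(p*[1,-1,-1],np.zeros(3),np.zeros(3),c["intrinsics"],c["dist_coeffs"])[0][:,0]
def beads(img,cam="top"):
    hsv=cv2.cvtColor(img,cv2.COLOR_RGB2HSV); out={}
    for n,lo,hi in(("orange",(5,140,120),(20,255,255)),("blue",(100,140,90),(125,255,255))):
        m=cv2.morphologyEx(cv2.inRange(hsv,lo,hi),cv2.MORPH_CLOSE,np.ones((3,3)))
        m[:150]=0;m[275:]=0;m[:,:250]=0;m[:,380:]=0
        k,_,st,ce=cv2.connectedComponentsWithStats(m)
        out[n]=[(onplane(cam,[ce[i]],16)[0,:2].round(1).tolist(),int(st[i,4])) for i in range(1,k) if st[i,4]>15]
    return out
def pan(img):
    m=(img.min(2)>110).astype(np.uint8);m[:150]=0;m[275:]=0;m[:,:250]=0;m[:,380:]=0
    cs=max(cv2.findContours(m,cv2.RETR_EXTERNAL,cv2.CHAIN_APPROX_NONE)[0],key=cv2.contourArea)
    return cv2.minEnclosingCircle(cs), cv2.fitEllipse(cv2.convexHull(cs))
E
python3 - <<'E'
from h import *
t=grab_frame("top");s=grab_frame("side")
print(beads(t)); r=pan(t);print(r, onplane("top",[r[0][0],r[1][0]],60))
a=cv2.resize(t[205:270,85:210],None,fx=6.4,fy=6.4,interpolation=cv2.INTER_CUBIC)[:300,:800]
b=cv2.resize(s[250:365,165:295],None,fx=5,fy=5,interpolation=cv2.INTER_CUBIC)
cv2.imwrite("pics/ct.png",cv2.resize(t[205:270,85:210],None,fx=6,fy=6,interpolation=cv2.INTER_CUBIC)[:,:,::-1]);cv2.imwrite("pics/cs.png",b[:,:,::-1])
E
```

```text
{'orange': [([642.2, 49.7], 107), ([625.1, 78.4], 107), ([603.7, 46.3], 109)], 'blue': [([603.5, -21.2], 107), ([554.2, -34.3], 92), ([551.2, 7.7], 93), ([539.4, 73.5], 98), ([511.8, 21.0], 92)]}
(((312.1308898925781, 208.9468231201172), 61.364131927490234), ((313.6733703613281, 211.01715087890625), (114.85980987548828, 119.08769226074219), 110.68599700927734)) [[586.11643943  34.27816307  60.        ]
 [581.99277118  31.33539029  60.        ]]
```

View pics/ct.png

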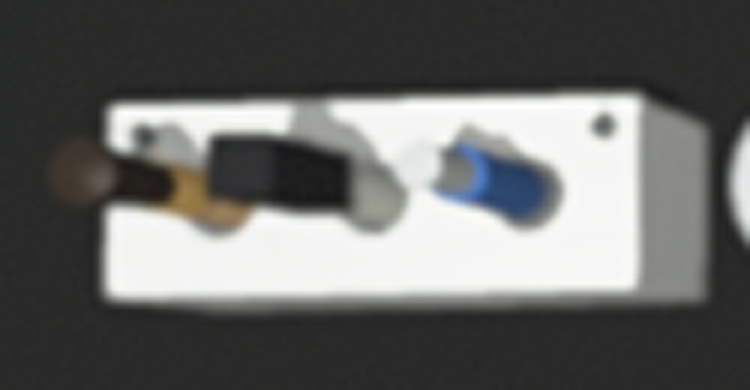

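View pics/cs.png

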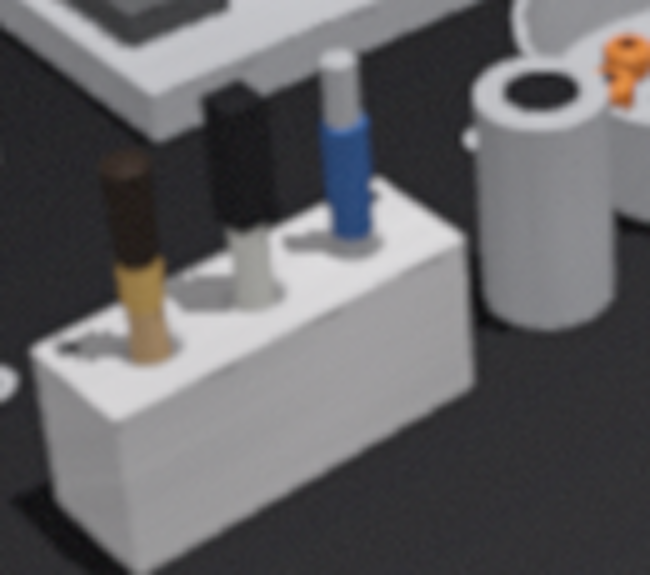

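Crops: the middle tool is the rod, with a black square grip and a white shaft. Its grip top is at about (125.1,232.6) in the top view and (211.2,269) in the side view. The plug gauge is on its right and the brush on its left.

Run:
```python
from h import *
f=lambda x,y,k,ox,oy:((x+.5)/k-.5+ox,(y+.5)/k-.5+oy)
T=lambda x,y:f(x,y,6,85,205); S=lambda x,y:f(x,y,5,165,250)
print("rod top",tri(T(243,168),S(233,97)), onplane("top",[T(243,168)],177))
print("corner +x-y",tri(T(640,95),S(377,180)),"-x-y",tri(T(637,292),S(462,240)),"-x+y",tri(T(103,300),S(122,415)),"+x+y",tri(T(107,105),S(38,350)))
c=onplane("top",[T(640,95),T(637,292),T(103,300),T(107,105)],80);print(c.round(1),c.mean(0))
print("shaft at mouth side", onplane("side",[S(255,300)],80), "top",onplane("top",[T(375,207)],80))
print("gauge top",tri(T(422,163),S(339,60)),"brush top",tri(T(80,172),S(127,160)))
t=grab_frame("top")
# pan rim check
best=None
for r,z in((110,60),(103,4)):
    a=np.linspace(0,2*np.pi,60);P=np.c_[582+r*np.cos(a),31.3+r*np.sin(a),a*0+z]
    for q in project("top",P): cv2.circle(t,tuple(np.round(q).astype(int)),0,(255,0,255),-1)
cv2.imwrite("pics/pan.png",cv2.resize(t[145:280,245:385],None,fx=4,fy=4)[:,:,::-1])
import itertools
for n,xy in(("cyl",(223,233)),("sph base",(430,264)),("dial base",(497,241))):print(n,onplane("top",[xy],110 if n=="cyl" else 20))
```

```text
rod top (array([534.54531676, 351.57161852, 174.08809448]), np.float64(2.3303907659524543)) [[533.4006157  349.31063439 177.        ]]
corner +x-y (array([566.25234854, 266.19582318,  77.15399993]), np.float64(1.5565617591511487)) -x-y (array([503.94014079, 266.97801049,  77.88518024]), np.float64(3.4690592563635443)) -x+y (array([502.34163951, 435.88012712,  82.55681603]), np.float64(0.8159271732001221)) +x+y (array([564.47924852, 437.12136327,  79.14854353]), np.float64(3.032542398661507))
[[565.3 264.8  80. ]
 [502.5 265.1  80. ]
 [502.8 437.5  80. ]
 [565.4 438.   80. ]] [534.01228274 351.32796466  80.        ]
shaft at mouth side [[529.30391426 356.36952805  80.        ]] top [[531.00909539 349.66667104  80.        ]]
gauge top (array([535.23184405, 301.17085456, 169.24753461]), np.float64(1.3323507700744925)) brush top (array([534.28113996, 401.41183266, 168.26486878]), np.float64(0.523404303928084))
cyl [[536.82296342 196.70062905 110.        ]]
sph base [[ 476.33895121 -199.77735976   20.        ]]
dial base [[ 520.30102075 -337.90174365   20.        ]]
```

View pics/pan.png

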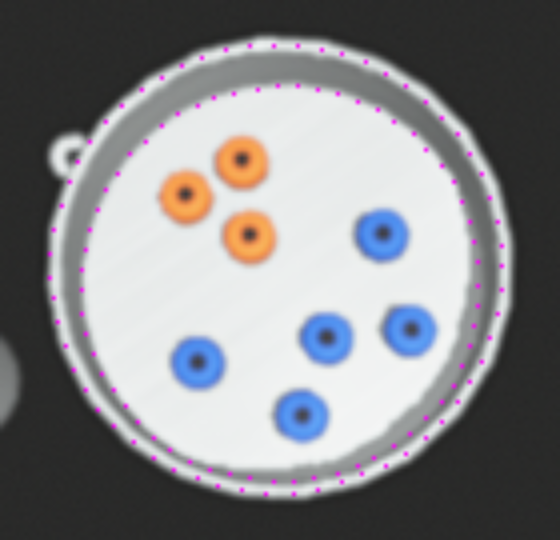

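The overlay confirms the pan centre at (582, 31.3): the rim circle falls on the rim and the floor circle on the floor edge. The block centre (534, 351.3), the rod and the tool heights agree with the text to within about 3 mm. Next I'll grasp the rod.

Run:
```python
from h import *
h=.70710678
for q in([0,h,h,0],[0,h,-h,0]):
    for p in([534,351,330],[534,351,131],[582,31,128],[582,-60,128]): print(q,p,np.round(planner.inverse_kinematics(p,q),2))
robot.move_l([178.4,-493.7,360],velocity=200)
print(monitor.current_t())
```

```text
[0, 0.70710678, 0.70710678, 0] [534, 351, 330] [0.58 0.45 0.55 1.67 0.   2.15]
[0, 0.70710678, 0.70710678, 0] [534, 351, 131] [0.58 0.48 0.09 1.18 0.   2.15]
[0, 0.70710678, 0.70710678, 0] [582, 31, 128] [ 0.05  0.39 -0.07  1.12  0.    1.62]
[0, 0.70710678, 0.70710678, 0] [582, -60, 128] [-0.1   0.39 -0.06  1.12  0.    1.47]
[0, 0.70710678, -0.70710678, 0] [534, 351, 330] [ 0.58  0.45  0.55  1.67  0.   -0.99]
[0, 0.70710678, -0.70710678, 0] [534, 351, 131] [ 0.58  0.48  0.09  1.18  0.   -0.99]
[0, 0.70710678, -0.70710678, 0] [582, 31, 128] [ 0.05  0.39 -0.07  1.12  0.   -1.52]
[0, 0.70710678, -0.70710678, 0] [582, -60, 128] [-0.1   0.39 -0.06  1.12  0.   -1.67]
1.0417
```

Run:
```python
from h import *
h=.70710678;q=[0,h,h,0]
robot.goto([534,351,330],q); print("t",monitor.current_t())
robot.set_gripper(56)
robot.move_l([534,351,190],velocity=200)
st=robot.move_l([534,351,131],velocity=100,max_force=12)
print(st,monitor.current_eef_pos(),monitor.current_contact_force(),monitor.current_t())
if not st:
    robot.set_gripper(10,60)
    print("w",monitor.current_grip_width(),"f",monitor.current_contact_force(),"m",monitor.current_ft_torque(),"t",monitor.current_t())
    cv2.imwrite("pics/grasp.png",cv2.resize(grab_frame("side")[200:380,120:340],None,fx=3,fy=3)[:,:,::-1])
```

```text
t 4.25
False [534.35386565 351.23650214 131.73046539] [ 0.19822527 -0.11429552  0.16563982] 6.25
w 19.180028581424747 f [-0.20776204  0.1450178   5.41535284] m [-0.06374194  0.25177768  0.03249447] t 6.6583
```

View pics/grasp.png

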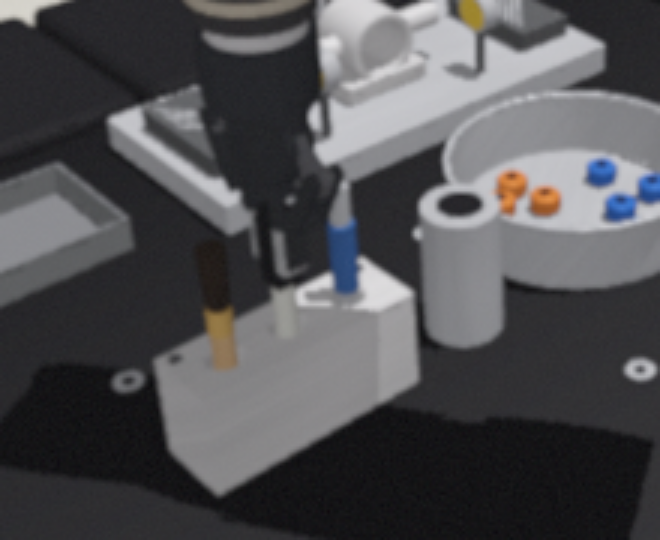

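```bash
cat > plan.py <<'E'
import numpy as np
C=np.array([582,31.3])
def segd(p,a,b):
    ab=b-a; s=np.clip(((p-a)@ab)/(ab@ab),0,1); return np.linalg.norm(a+s[:,None]*ab-p,axis=1)
def push(B,i,th,L):
    d=np.array([np.cos(th),np.sin(th)]); b=B[i]; s=b-29*d; e=b+(L-22)*d; f=b+L*d
    o=np.delete(B,i,0)
    if np.hypot(*s)>85 or np.hypot(*e)>85 or np.hypot(*f)>80: return None
    if segd(o,s,e).min()<26 or segd(o,b,f).min()<33: return None
    N=B.copy(); N[i]=f; return N,s,e
def omin(B): return min(np.hypot(*(B[a]-B[b])) for a,b in((0,1),(0,2),(1,2)))
def search(B,B0,need=24,gap=78,tries=6000,rng=np.random.default_rng(1),Lmax=42):
    best=None
    for _ in range(tries):
        X=B.copy(); seq=[]
        todo=[i for i in range(len(B)) if np.hypot(*(B[i]-B0[i]))<need]
        if omin(B)<gap: todo+=[i for i in (0,1,2) if rng.random()<.6]
        rng.shuffle(todo)
        for i in todo:
            c=[]
            for _ in range(14):
                L=rng.uniform(26,Lmax); r=push(X,i,rng.uniform(-np.pi,np.pi),L)
                if r and np.hypot(*(r[0][i]-B0[i]))>=need: c.append((omin(r[0]) if i<3 else rng.random(),r,L))
            if not c: break
            g,r,L=max(c,key=lambda k:k[0]); X=r[0]; seq.append((i,r[1],r[2]))
        else:
            g=min(omin(X),gap+5)-3*len(seq)
            if (best is None or g>best[0]): best=(g,omin(X),seq,X)
    return best
E
python3 - <<'E'
from plan import *
B=np.array([[642.2,49.7],[625.1,78.4],[603.7,46.3],[603.5,-21.2],[554.2,-34.3],[551.2,7.7],[539.4,73.5],[511.8,21]])-C
np.save("B0.npy",B)
g,o,seq,X=search(B,B)
print(g,o)
for i,s,e in seq: print(i,s.round(),e.round())
print(X.round())
import pickle; pickle.dump(seq,open("seq.pkl","wb"))
E
```

```text
43.0586654262417 67.0586654262417
0 [71. 45.] [55.  4.]
1 [66. 30.] [34. 54.]
4 [ -2. -79.] [-31. -64.]
3 [ -7. -55.] [ 28. -52.]
6 [-72.  41.] [-30.  43.]
2 [50. 19.] [ 5. 12.]
7 [-74. -39.] [-69.  -1.]
5 [-59. -18.] [-18. -26.]
[[ 46. -16.]
 [ 16.  67.]
 [-17.   9.]
 [ 50. -50.]
 [-51. -53.]
 [  4. -31.]
 [ -8.  44.]
 [-66.  21.]]
```

Run:
```python
from h import *
robot.move_l([534,351,230],velocity=150)
robot.move_l([534,351,310],velocity=250)
print(monitor.current_grip_width(),monitor.current_contact_force(),monitor.current_eef_pos(),monitor.current_t())
t=grab_frame("top");s=grab_frame("side");print(beads(t))
cv2.imwrite("pics/lift.png",cv2.resize(s[100:380,100:380],None,fx=2,fy=2)[:,:,::-1])
```

```text
19.154580826346393 [-1.00225223 -0.2618912  -1.21037818] [534.10825871 351.06113717 309.52849666] 7.9833
{'orange': [([642.2, 49.7], 107), ([625.1, 78.4], 107), ([603.7, 46.3], 109)], 'blue': [([603.4, -21.2], 98), ([554.2, -34.3], 92), ([551.2, 7.7], 93), ([539.4, 73.4], 99), ([511.7, 21.0], 95)]}
```

View pics/lift.png

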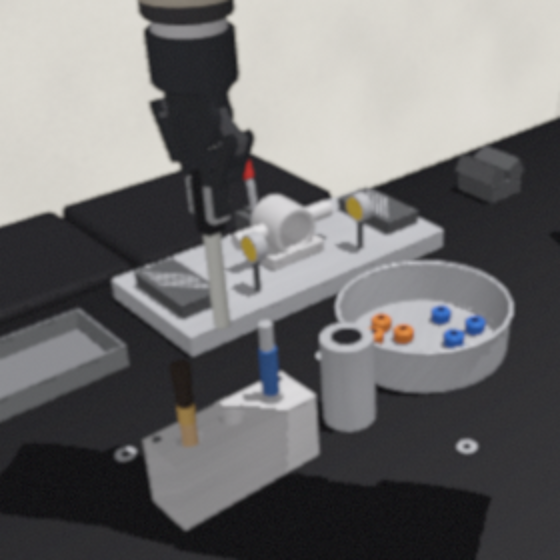

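The rod is out and held upright; it is parallel to the brush in the picture, with its tip at about (210,262) in the side view. I'll check the tip projection, do the first four pushes, and look again.

```bash
cat > ex.py <<'E'
from h import *
from plan import *
ZW,ZT=126.5,152
def stir(seq,v=70):
    for k,(i,s,e) in enumerate(seq):
        s=s+C;e=e+C
        z=ZT if k else 200
        robot.move_l([*s,z],velocity=200)
        if robot.move_l([*s,ZW],velocity=110,max_force=10):
            print("STOP descending",i,monitor.current_eef_pos());robot.move_l([*s,ZT]);continue
        if robot.move_l([*e,ZW],velocity=v,max_force=8):
            print("STOP pushing",i,monitor.current_eef_pos(),monitor.current_contact_force())
        if k==0:print("z",monitor.current_eef_pos(),monitor.current_contact_force())
        robot.move_l([*monitor.current_eef_pos()[:2],ZT],velocity=130)
def look(name):
    p=monitor.current_eef_pos()
    robot.move_l([*p[:2],240],velocity=220); robot.move_l([560,270,260],velocity=280)
    t=grab_frame("top"); cv2.imwrite(f"pics/{name}.png",cv2.resize(t[140:285,180:400],None,fx=3,fy=3,interpolation=cv2.INTER_CUBIC)[:,:,::-1])
    b=beads(t);print(b);print("pan",np.round(pan(t)[1][0],1),"t",monitor.current_t());return b
E
python3 - <<'E'
from ex import *
import pickle
print("tip px",project("side",[534,351,189.8]))
robot.move_l([560,270,310],velocity=200)
stir(pickle.load(open("seq.pkl","rb"))[:4]); print("t",monitor.current_t())
look("l1")
E
```

```text
tip px [[211.41993215 262.44034385]]
z [636.62646261  35.25865432 126.60578129] [-4.62155857e-01  6.10958404e-04 -9.35126687e-01]
t 17.5917
{'orange': [([627.4, 13.1], 110), ([603.7, 46.3], 109), ([596.8, 100.0], 114)], 'blue': [([633.4, -18.2], 106), ([551.2, 7.7], 93), ([539.4, 73.4], 99), ([528.3, -21.9], 91), ([511.8, 21.0], 92)]}
pan [313.7 211. ] t 19.4
```

View pics/l1.png

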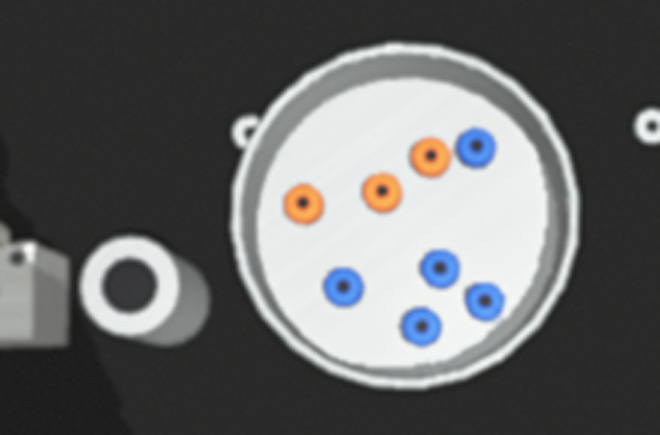

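The pushes landed within about 2 mm and the pan has not moved. Orange beads are now at (430,157), (382,192) and (303,204) in the crop. I'll replan from the measured state for the remaining beads and a wider orange gap.

Run:
```python
from ex import *
B0=np.load("B0.npy")
B=np.array([[627.4,13.1],[596.8,100],[603.7,46.3],[633.4,-18.2],[528.3,-21.9],[551.2,7.7],[539.4,73.4],[511.8,21]])-C
best=max((search(B,B0,rng=np.random.default_rng(k),tries=4000,Lmax=50) for k in range(3)),key=lambda b:b[0])
g,o,seq,X=best
print(g,o); print([(i,s.round().tolist(),e.round().tolist()) for i,s,e in seq]); print(X.round().tolist())
assert o>68
stir(seq); print("t",monitor.current_t())
b=look("l2")
O=np.array([p for p,_ in b["orange"]]); print([np.hypot(*(O[i]-O[j])).round(1) for i,j in((0,1),(0,2),(1,2))])
P=np.array([p for p,_ in b["orange"]+b["blue"]])-C
print("disp",np.hypot(*(X-B0).T).round(1),"err vs plan",[np.hypot(*(P-x).T).min().round(1) for x in X])
```

```text
53.98011631250209 65.98011631250209
[(5, [-46.0, 1.0], [-18.0, -44.0]), (6, [-58.0, 18.0], [-35.0, 55.0]), (2, [51.0, 14.0], [-3.0, 16.0]), (7, [-75.0, -39.0], [-66.0, 14.0])]
[[45.0, -18.0], [15.0, 69.0], [-25.0, 16.0], [51.0, -50.0], [-54.0, -53.0], [-6.0, -62.0], [-23.0, 73.0], [-62.0, 35.0]]Traceback (most recent call last):
  File "<stdin>", line 7, in <module>
AssertionError
```

The planned gap of 66 mm leaves 38 mm clear against the 28 mm needed. With 2 mm push accuracy that is enough, so I'll run it.

Run:
```python
from ex import *
B0=np.load("B0.npy")
B=np.array([[627.4,13.1],[596.8,100],[603.7,46.3],[633.4,-18.2],[528.3,-21.9],[551.2,7.7],[539.4,73.4],[511.8,21]])-C
best=max((search(B,B0,rng=np.random.default_rng(k),tries=4000,Lmax=50) for k in range(3)),key=lambda b:b[0])
g,o,seq,X=best
stir(seq); print("t",monitor.current_t())
b=look("l2")
O=np.array([p for p,_ in b["orange"]]); print([np.hypot(*(O[i]-O[j])).round(1) for i,j in((0,1),(0,2),(1,2))])
P=np.array([p for p,_ in b["orange"]+b["blue"]])-C
print("disp",np.hypot(*(X-B0).T).round(1),"err vs plan",[np.hypot(*(P-x).T).min().round(1) for x in X])
```

```text
z [563.77901367 -12.42405793 126.39751629] [-0.2448265   0.19882696 -0.35242451]
t 29.4083
{'orange': [([627.4, 13.1], 110), ([596.8, 100.0], 114), ([555.2, 47.7], 112)], 'blue': [([633.4, -18.4], 107), ([576.2, -32.0], 102), ([560.5, 105.7], 100), ([528.3, -21.9], 91), ([520.0, 67.9], 95)]}
pan [313.7 211. ] t 30.9833
[np.float64(92.1), np.float64(80.1), np.float64(66.8)]
disp [39.5 35.6 47.  30.1 28.7 45.9 36.6 46.3] err vs plan [np.float64(0.0), np.float64(0.0), np.float64(1.5), np.float64(0.2), np.float64(0.0), np.float64(1.0), np.float64(2.0), np.float64(1.4)]
```

View pics/l2.png

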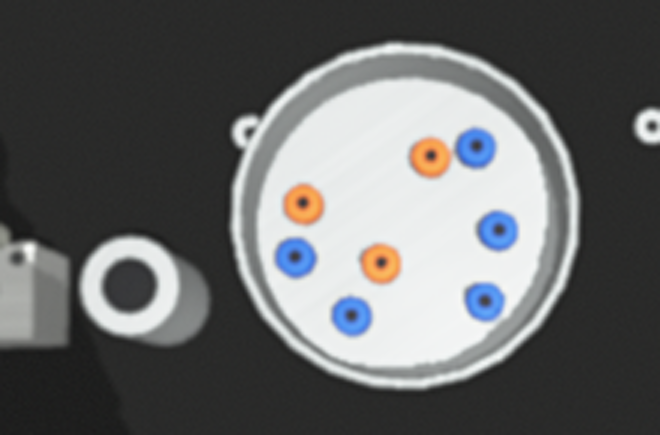

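All eight beads have moved 29–47 mm, the orange centres are 67, 80 and 92 mm apart, and the pan is unmoved. Now I'll put the rod back.

Run:
```python
from ex import *
robot.move_l([534,351,310],velocity=180)
robot.dwell(.3)
robot.move_l([534,351,222],velocity=150)
a=robot.move_l([534,351,150],velocity=60,max_force=8)
print("insert",a,monitor.current_eef_pos(),monitor.current_contact_force())
if not a:
    b=robot.move_l([534,351,130.5],velocity=25,max_force=5)
    p=monitor.current_eef_pos();print("bottom",b,p,monitor.current_contact_force())
    if p[2]<136:
        robot.set_gripper(50)
        robot.move_l([534,351,230],velocity=120); robot.move_l([400,420,330],velocity=250)
        t=grab_frame("top");s=grab_frame("side")
        im=np.hstack([cv2.resize(t[205:270,85:210],(750,390)),]);im2=cv2.resize(s[230:380,140:380],(750,469))
        cv2.imwrite("pics/end.png",cv2.resize(np.vstack([im,im2]),(520,596))[:,:,::-1]); print(beads(t))
print("t",monitor.current_t())
```

```text
insert False [534.21701105 351.14548488 150.4563801 ] [ 0.02755279 -0.02169357 -0.52389448]
bottom True [533.850719   350.91235728 131.70876923] [ 0.85811494 -0.54507105  5.31826512]
{'orange': [([627.5, 13.1], 111), ([596.7, 100.0], 113), ([555.2, 47.7], 112)], 'blue': [([633.4, -18.2], 106), ([576.3, -32.0], 101), ([560.3, 105.5], 102), ([528.3, -21.9], 91), ([519.9, 68.0], 96)]}
t 37.1167
```

View pics/end.png

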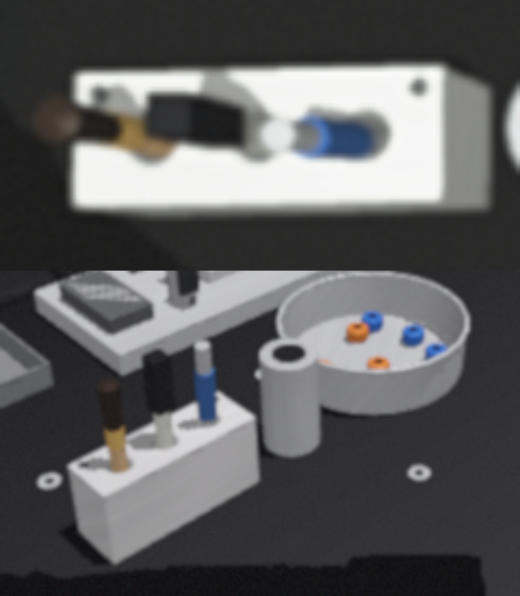

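The rod stands upright in the middle bore, released, with the brush, gauge and cylinder in place and the beads unchanged. Handing in.

```bash
python3 -c "
from plant import *
print(monitor.current_grip_width(),monitor.current_t(),finish_job())"
```

```text
the job is handed in; nothing more can be done
49.84769044137646 37.1167 None
```

The job is done and handed in at 37.1 s of the 72 s allowed. I took the rod from the middle bore, stirred with eight guarded pushes, one per bead, and stood the rod back in its bore and let go.

**Last checks:**
- **Beads moved:** every bead has shifted 29–47 mm from where it lay (14 mm was needed).
- **Orange beads:** their centres are 67, 80 and 92 mm apart, so at least about 38 mm is clear between any two (28 mm was needed).
- **Pan and beads:** the fitted pan centre was the same before and after stirring, and all beads lie flat. They were still in the same places after the rod was put back.
- **Rod:** it touched bottom at the same height as when I picked it up (131.7 mm tool height) and stands upright with the gripper clear.
- **Other tools:** in the last pictures the brush, plug gauge and cylinder are where they were. I did not measure the sphere stand and dial stand again; the arm did not work near them.

No check failed and no force guard tripped while stirring. The only disagreement was in planning: my search aimed for 78 mm between orange centres and found 66 mm at best, so I accepted that.

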